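Draw out the drive arm of a syringe pump for loading

ROBOT

A 6-joint arm with a two-finger parallel gripper is mounted at the origin on the work surface. World frame = base frame: x ahead of the robot, y to its left, z up, the work surface at z = 0. Lengths are in mm, angles in rad, forces in N, time in s.
With the tool pointing down it reaches from about 400 to 825 mm from the base axis. Payload 7 kg.
Tool frame: the origin (TCP) lies midway between the tips of the shut fingers; the grasp point (between the pads) lies 19 mm behind it (r.grip_point_offset is the x of the grasp point in the tool frame, in mm); x points along the fingers, y is the direction in which the jaws open and shut, and the axes are right-handed (so a half turn about x gives the same grasp; the last joint's range is limited). The gripper opens to 88 mm and grips with 3 to 60 N. Pads are 19 mm wide; open, the fingers measure 130 mm over their backs; the gripper's body (78 mm by 193 mm) begins 47 mm behind the grasp point.
Start: joints at [-0.817, 0.359, 0.012, 0, -1.224, -0.288], TCP at [303.139, -603.077, 226.561] pointing down, gripper open.
Joint ranges: [-3.07, 3.07], [-1.43, 2.12], [-1.02, 1.25], [-3.03, 1.67], [-3.05, -0], [-3.03, 3.03]. Speed limits (rad/s): [2.39, 2.39, 3.01, 3.14, 3.14, 3.14].

INTERFACE

Orientations are given as a rotation vector (axis times angle).
In Python, from workcell import r gives the robot as it stands.
- The arm moves only by the tool carry_out, never from a script. Its argument "increments" is a list of rows, each an object with "dp": the shift along the tool's x, y, z in mm, a list of three; "turn": the turn, a rotation vector about the tool's x, y, z in rad, a list of three; "grip": the opening, from 0 (shut) to 1 (fully open). In form: [{"dp": [tx, ty, tz], "turn": [rx, ry, rz], "grip": grip}, ...]. A call has 1 to 10 rows; each row is the pose to reach, as a shift and turn from the pose commanded when the call began, along the tool's axes at that moment; what a row does not reach only later rows make up. A row lasts 1/10 s, in which the tool goes at most 50 mm and 8.59 degrees, less where a joint would pass 70% of its speed; a pose out of reach is approached as far as the arm can. A call with a gripper value outside its range is refused whole. The fingers move at their own pace and stop on an object; "force" is the grip in N (left out, the last holds). Time passes only in rows, so rows that repeat a pose let the fingers close. It gives the time, the measured TCP pose, the force and the opening at its end, in the units of the state.
- r.state(): the state, without advancing time (a new reading comes with each control period).
- r.capture(name): name is "scene" or "top" or "wrist"; returns the picture (384x512x3 uint8, blue, green, red); there is no depth.
- r.camera_info(name): a dict with "vertical_fov" (degrees; the focal length in pixels is half the picture's height over the tangent of half this angle, whatever the lens; pixels are square), "cx", "cy" (the principal point, pixels), "dist_coeffs" ([k1, k2, p1, p2, k3] as OpenCV has them; the pictures are not rectified), "R" (3x3) and "t" (3): a world point X has camera coordinates R X + t. Camera axes: x right, y down, z forward; pixel columns grow to the right and rows downward; lengths in mm; the calibration is good to about 2 mm. A picture is of the moment at which its call begins: read the wrist's pose just before it. camera_info takes no time and is no camera call; for the wrist camera it gives the pose at the moment of the call.
- r.hand_in(): hands the job in, once; it reports no verdict.
The state is a dict: "clock": time; "qpos": joint angles; "joint_vel": joint speeds; "effort": joint torques, N m; "tool_pos": TCP position; "ee_rot": TCP orientation; "force": force on the tool from outside, world axes, zero at the start; "ft_torque": the same for the moment, N m; "grip_width": finger opening in mm.
Only numpy, scipy, OpenCV 4.12 (cv2) and the standard library are available. Lean on these libraries where they do the work, as an engineer would, in place of code of your own. Each camera call takes 0.05 s, during which the arm holds its last target.

TASK

Get the syringe pump on the trolley ready for its 50 ml syringe: first swing the barrel clamp aside as far as it goes; then squeeze the clutch button on the drive head to free it and draw the graduated drive arm out of the pump until its fifth long line (the 50 ml line) stands at the edge of the black collar. The program finishes while holding: keep the head still at that line with the clutch squeezed well in, so that a colleague can lay the syringe in, and do not let go. Leave all the other things on the trolley where they are.

Things in the scene. Friction and masses are not known exactly. Their poses are not given: they have to be found in the camera images.
- pump: White syringe pump fixed to the trolley: deck 50 mm high in front, control block behind it (x 42 to 102 mm, top 84 mm high). 280 mm long. Origin on the work surface, 60 mm behind the front face, mid-length; x to its back, y along it to the left, z up. V cradle along y at x = -12 mm. The telescoping drive arm comes out of a black collar at the right (-y) end.
- clamp (a joint): Barrel clamp: grey flat arm, 16 mm wide, swinging level about an upright post. Radians: 0 = closed, arm pointing to the pump's -x across the cradle; grows clockwise seen from above to 1.6 = its stop, arm pointing to the pump's +y. Starts at 0 to 0.35, stays where it is left, needs about 1 N at the knob.
- clamp_axis (a point): The clamp post's axis at the height of the clamp arm's top, 90 mm above the work surface; x = 28 mm, y = 20 mm in the pump's frame. The knob circles it at 60 mm.
- clamp_knob (a point): On the axis of the black upright round knob at the outer end of the clamp arm: 14 mm in diameter, from 90 mm (the arm's top) to 120 mm above the work surface; the point is at 110 mm. Nothing else of the pump is above 94 mm but the drive head (104 mm).
- drive (a joint): Drive arm, slides to the pump's -y. Metres drawn out: 0 = in, end stop 0.130; equals the clear gap between the collar's outer face and the head's near (+y) face. The fifth long line is at the collar at 0.100. Starts at 0.007 to 0.041. Slides with 1 to 3 N when the clutch is squeezed; when not, teeth 4 mm apart lock it up to about 40 N.
- clutch (a joint): Clutch (lock) button: ribbed black plate 24 mm long (y), 50 to 96 mm above the work surface, 10 mm proud of the head's front (-x) face. Metres pressed in towards +x: 0 = out, drive locked; 0.006 = fully in. The drive is free beyond 0.0035; squeeze it to 0.004 or more. Spring 5.5 N to start, 8.5 N fully in; let go, it springs out and locks.
- head_grip (a point): Where to take the drive head from above: mid-length, midway between the unpressed button's face and the head's rear face, 76 mm above the work surface, 15 mm to the -y of the head's near face; moves with the arm. Head: grey upright block 30 x 30 mm, top at 104 mm, button on its front; 40 mm over both, 34 with the button in. Fingers closing along the pump's x squeeze the button.
- collar_edge (a point): The reading edge: the collar's outer (-y) face at the top middle of the drive bar, 36 mm above the work surface, x = -12, y = -148 mm in the pump's frame. The flat aluminium bar, 24 mm wide, has black cross lines every 10 mm from the head's near face; every second is long (22 mm, others 10). Fifth long line: 100 mm from the head. Lines hide in the pump until drawn out.
- tray: Loose flat steel tray 110 x 230 x 22 mm behind the pump; origin at the middle of its underside.
- syringe: Loose 50 ml syringe lying in the tray, 30 mm thick, 170 mm long; origin under its middle.
- vial_big: Loose glass vial, 31 mm diameter, 58 mm high, standing in front of the pump; origin at the middle of its underside.
- vial_small: Loose glass vial, 24 mm diameter, 40 mm high, standing in front of the pump; origin at the middle of its underside.
- tube_rack: Loose white rack with capped sample tubes, 90 x 180 mm, 96 mm high, to the right of the pump; origin at the middle of its underside.
- sanitiser: Loose white pump bottle, 64 mm diameter, 195 mm high, left at the back; origin at the middle of its underside.
- amber_bottle: Loose brown bottle, 56 mm diameter, 125 mm high, to the left of the pump; origin at the middle of its underside.
- swab_jar: Loose glass jar with a metal cap, 68 mm diameter, 75 mm high, to the right; origin at the middle of its underside.

How it is judged:
By the outcome, as a careful person would: the job done as asked, in the order asked, and still so for the second after the job is handed in, while the arm keeps its last pose, push and grip.
It also fails if it takes over 45 s, if anything falls off the work surface, if the arm or the gripper's body presses on something with over 40 N, if the wrist force passes 120 N, or if a joint passes its speed limit or range.

## Working session

There is one attempt and no reset: what is moved stays moved. The work goes in short steps, Python scripts to look and compute and a tool call to move; the robot and the scene stay as the last step left them, time stands still between calls to the robot, and variables do not carry over. Pictures are saved under pics/ and viewed, and the job is handed in when it is done.

Besides the shell and the picture viewer there is one more tool, called after ">>>" in YAML: its name, and indented under it one key for each argument. carry_out: Moves the arm, as the interface text tells. Its arguments: {"type":"object","properties":{"increments":{"type":"array"},"force":{"type":"number"}},"required":["increments"]}

```bash
mkdir -p pics; ls
python3 - <<'E'
from workcell import r
import cv2
for n in ["scene","top","wrist"]:
    im=r.capture(n); cv2.imwrite(f"pics/{n}0.png",im)
    i=r.camera_info(n); print(n,i)
print(r.state(), r.grip_point_offset)
E
```

```text
pics
scene {'vertical_fov': 56.6611270389088, 'cx': 252.5965298921599, 'cy': 190.3875249257533, 'dist_coeffs': array([-0.00750941,  0.        ,  0.        ,  0.        ,  0.        ]), 'R': array([[-0.86549725,  0.50080608, -0.01038173],
       [ 0.42193131,  0.71770148, -0.5539662 ],
       [-0.26997865, -0.4838366 , -0.83247443]]), 't': array([ 513.30714946, -179.02146568, 1241.04553407])}
top {'vertical_fov': 54.48603402309989, 'cx': 255.9453824544079, 'cy': 191.0671038571835, 'dist_coeffs': array([-0.04611757,  0.        ,  0.        ,  0.        ,  0.        ]), 'R': array([[ 0.01201923, -0.99987873,  0.00990226],
       [-0.99161991, -0.01319269, -0.12851424],
       [ 0.12862929, -0.00827463, -0.99165823]]), 't': array([ -11.90211529,  598.86436113, 1105.77671952])}
wrist {'vertical_fov': 65.73207732912779, 'cx': 252.40765690131278, 'cy': 192.9408176611148, 'dist_coeffs': array([-0.06588653,  0.        ,  0.        ,  0.        ,  0.        ]), 'R': array([[-0.44888975,  0.89358602,  0.00141801],
       [ 0.85783929,  0.43048707,  0.28070025],
       [ 0.25021938,  0.12721989, -0.95979444]]), 't': array([674.68268741, -34.80639934, 390.16112371])}
{'clock': 0.15, 'qpos': array([-8.16928854e-01,  3.59238637e-01,  1.12699718e-02, -2.55937707e-04,
       -1.22409057e+00, -2.88054969e-01]), 'joint_vel': array([ 1.34263400e-05, -2.54796775e-03,  2.42183417e-03,  2.34680850e-04,
        9.71845870e-04, -1.25672215e-03]), 'effort': array([-5.63365938e-04, -5.83277678e+01,  2.93291867e+01,  7.00104117e+00,
        8.83346947e-03, -8.37168500e-05]), 'tool_pos': array([ 302.96007224, -602.78045323,  225.82742178]), 'ee_rot': array([-0.36423993,  1.54019439,  0.36616299]), 'force': array([0.17088653, 0.5392514 , 0.33224053]), 'ft_torque': array([0.00767798, 0.0521952 , 0.00803272]), 'grip_width': 87.83497225076636} -18.8
```

View pics/scene0.png

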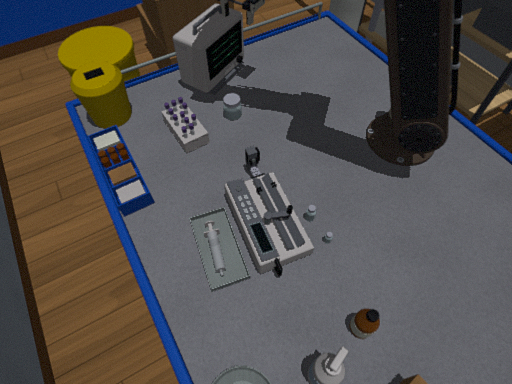

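View pics/top0.png

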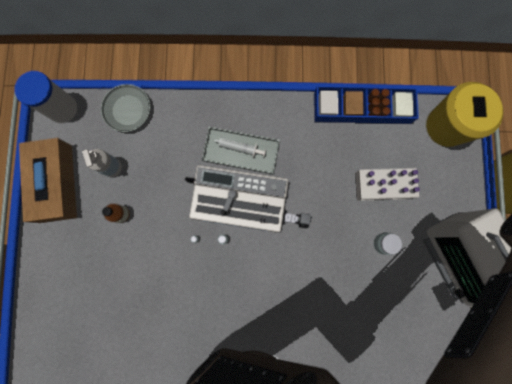

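View pics/wrist0.png

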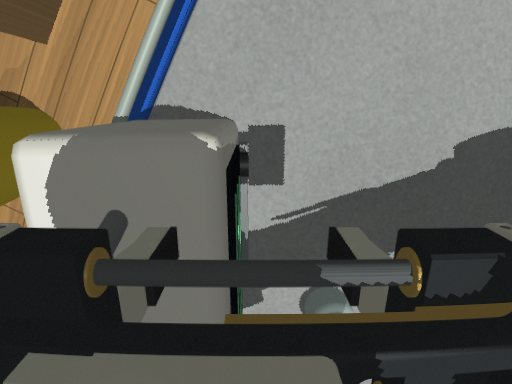

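The top view shows the pump at about (240,198), the knob near (233,191), the head near (304,220) and the vials at (195,239) and (223,239). I'll zoom in to take points.

Run:
```python
import cv2
t=cv2.imread("pics/top0.png")[150:250,180:320]; cv2.imwrite("pics/topz.png",cv2.resize(t,None,fx=5.6,fy=5.6,interpolation=cv2.INTER_CUBIC))
t=cv2.imread("pics/scene0.png")[140:280,190:340]; cv2.imwrite("pics/scz.png",cv2.resize(t,None,fx=4,fy=4,interpolation=cv2.INTER_CUBIC))
```

```text
(no output)
```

View pics/topz.png

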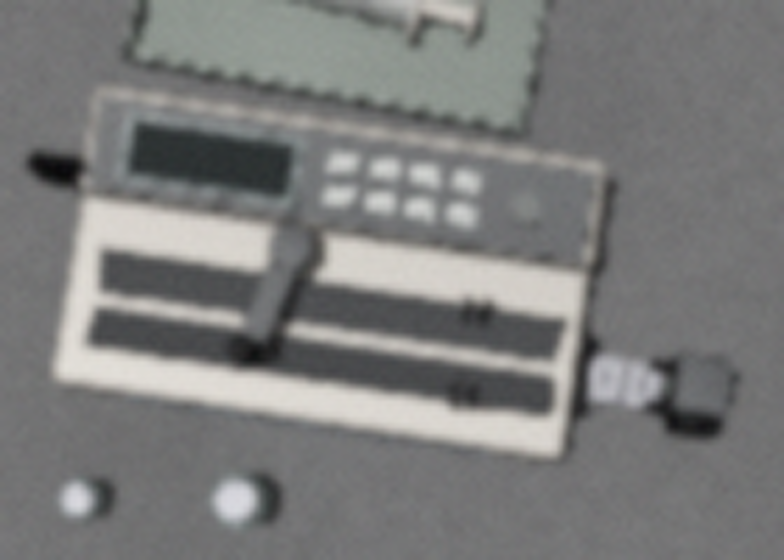

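View pics/scz.png

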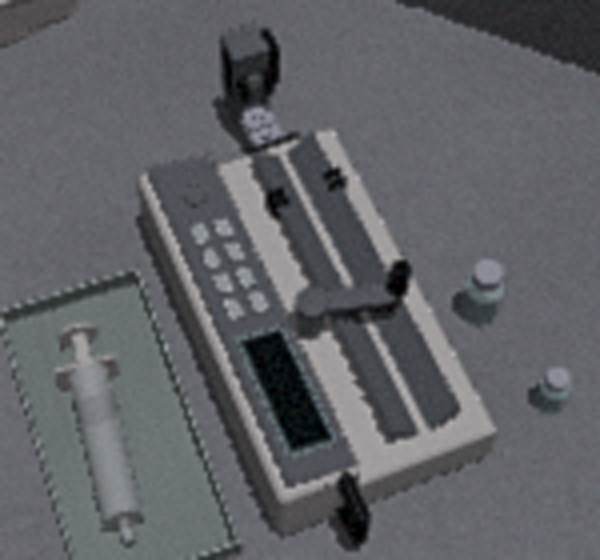

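```bash
cat > h.py <<'E'
import numpy as np, cv2
from scipy.spatial.transform import Rotation as R
from workcell import r
def proj(info,X):
    f=192/np.tan(np.radians(info["vertical_fov"])/2)
    K=np.array([[f,0,info["cx"]],[0,f,info["cy"]],[0,0,1]])
    rv=cv2.Rodrigues(np.array(info["R"]))[0]
    return cv2.projectPoints(np.array(X,float).reshape(-1,1,3),rv,np.array(info["t"],float),K,np.array(info["dist_coeffs"]))[0].reshape(-1,2)
def p2w(p,X):
    X=np.atleast_2d(np.array(X,float)); c,s=np.cos(p[2]),np.sin(p[2])
    return np.c_[p[0]+c*X[:,0]-s*X[:,1],p[1]+s*X[:,0]+c*X[:,1],X[:,2]]
def knob(a,z=110): return [28-60*np.cos(a),20+60*np.sin(a),z]
def inv_pose(): 
    s=r.state(); return s["tool_pos"],R.from_rotvec(s["ee_rot"])
E
cat > fit.py <<'E'
from h import *
from scipy.optimize import least_squares
T=r.camera_info("top");S=r.camera_info("scene")
zt=lambda u,v:((u+.5)/5.6-.5+180,(v+.5)/5.6-.5+150)
zs=lambda u,v:((u+.5)/4-.5+190,(v+.5)/4-.5+140)
P=[[-60,140,50],[-60,-140,50],[102,140,84],[102,-140,84]]
ot=np.array([zt(53,380),zt(563,460),zt(97,88),zt(607,163),zt(702,382)])
os_=np.array([zs(495,432),zs(330,130),zs(282,497),zs(140,175),zs(402,265),zs(250,42)])
def res(p,full=False):
    h=[-7,-163-p[4],104]  # head block centre guess x overwritten
    h[0]=p[5]
    a=proj(T,p2w(p,P+[h]))-ot
    b=proj(S,p2w(p,P+[knob(p[3],120),h]))-os_
    if full: return a,b
    return np.r_[a.ravel(),b.ravel()]
s=least_squares(res,[600,0,-.15,.1,.02,-7],loss="soft_l1")
print(np.round(s.x,4)); [print(np.round(x,1)) for x in res(s.x,True)]
p=s.x
w=lambda X:np.round(p2w(p,X)[0],1)
print("knob",w(knob(p[3])),"axis",w([28,20,90]),"collar",w([-12,-148,36]),"head",w([p[5],-163-p[4],76]))
np.save("p.npy",p)
E
python3 fit.py
```

```text
[ 5.535012e+02  5.307430e+01 -1.390000e-01  2.156000e-01  3.773390e+01
 -1.245250e+01]
[[-1.3  0.4]
 [-0.3  0.3]
 [-1.7 -2. ]
 [ 0.4 -1.3]
 [-0.5  0.5]]
[[ 1.5 -0.6]
 [ 0.8 -1.6]
 [-0.4 -0.1]
 [-1.7 -2.9]
 [-0.1  0. ]
 [-0.9 -0.2]]
knob [527.7  89.8 110. ] axis [584.  69.  90.] collar [521.1 -91.8  36. ] head [ 513.4 -144.    76. ]
```

Run:
```python
from h import *
from scipy.optimize import least_squares
T=r.camera_info("top");S=r.camera_info("scene")
def tri(a,b):
    s=least_squares(lambda X:np.r_[(proj(T,X)-a).ravel(),(proj(S,X)-b).ravel()],[500,-400,100]); return s.x.round(),s.cost
# monitor corners guesses: far-left top corner, near-left
print(tri((430,236),(178,44)),tri((436,225),(178,44)), tri((497,212),(238,15)))
def onz(i,uv,z):
    return least_squares(lambda X:(proj(i,[X[0],X[1],z])-uv).ravel(),[500,-400]).x.round()
for z in (0,200): print(onz(T,(427,236),z),onz(T,(505,215),z),onz(T,(440,300),z),onz(S,(197,90),0),onz(S,(178,44),z))
p,Ro=inv_pose(); print(Ro.as_matrix().round(3))
```

```text
(array([ 505., -465.,  257.]), np.float64(492.55038353701946)) (array([ 522., -470.,  264.]), np.float64(277.8782725033396)) (array([ 467., -502.,  365.]), np.float64(993.5806383017165))
[ 467. -549.] [ 537. -812.] [ 269. -583.] [ 501. -593.] [ 446. -908.]
[ 465. -455.] [ 522. -673.] [ 300. -483.] [ 501. -593.] [ 533. -614.]
[[-0.001 -0.449  0.893]
 [ 0.001  0.893  0.449]
 [-1.     0.001 -0.   ]]
```

>>> carry_out:
  increments:
    - {"dp": [-50,0,0],"turn": [0,0,0],"grip": 1}
    - {"dp": [-100,0,0],"turn": [0,0,0],"grip": 1}
    - {"dp": [-100,50,50],"turn": [-0.15,0,0],"grip": 1}
    - {"dp": [-100,500,505],"turn": [-1.4,0,0],"grip": 1}
    - {"dp": [-100,500,505],"turn": [-1.4,0,0],"grip": 1}
    - {"dp": [-100,500,505],"turn": [-1.4,0,0],"grip": 1}
    - {"dp": [-100,500,505],"turn": [-1.4,0,0],"grip": 1}
    - {"dp": [-100,500,505],"turn": [-1.4,0,0],"grip": 1}
    - {"dp": [-100,500,505],"turn": [-1.4,0,0],"grip": 1}
    - {"dp": [-100,500,505],"turn": [-1.4,0,0],"grip": 1}

```text
clock: 1.15
tool_pos: [430.6, -222.0, 326.6]
ee_rot: [-1.283, 1.159, 1.283]
force: [1.6, -0.2, 0.4]
grip_width: 88.1
```

```bash
cat >> h.py <<'E'
def inc(target,yaw):
    """world target TCP, tool-y yaw (rad), tool straight down -> dp, turn"""
    p,Ro=inv_pose(); M=Ro.as_matrix()
    ty=np.array([np.cos(yaw),np.sin(yaw),0]); tx=np.array([0,0,-1.]); tz=np.cross(tx,ty)
    G=np.c_[tx,ty,tz]
    print("at",p.round(1),"yaw",np.arctan2(M[1,1],M[0,1]).round(3),"dp",(M.T@(np.array(target)-p)).round(1),"turn",R.from_matrix(M.T@G).as_rotvec().round(3))
E
python3 -c "
from h import *
inc([530,70,290],3.44)"
```

```text
at [ 430.6 -222.   326.6] yaw -3.041 dp [  36.7 -128.4  280.4] turn [-0.197  0.     0.   ]
```

>>> carry_out:
  increments:
    - {"dp": [37,-128,280],"turn": [-0.2,0,0],"grip": 1}
    - {"dp": [37,-128,280],"turn": [-0.2,0,0],"grip": 1}
    - {"dp": [37,-128,280],"turn": [-0.2,0,0],"grip": 1}
    - {"dp": [37,-128,280],"turn": [-0.2,0,0],"grip": 1}
    - {"dp": [37,-128,280],"turn": [-0.2,0,0],"grip": 1}
    - {"dp": [37,-128,280],"turn": [-0.2,0,0],"grip": 1}
    - {"dp": [37,-128,280],"turn": [-0.2,0,0],"grip": 1}
    - {"dp": [37,-128,280],"turn": [-0.2,0,0],"grip": 1}
    - {"dp": [37,-128,280],"turn": [-0.2,0,0],"grip": 1}

```text
clock: 2.05
tool_pos: [531.2, 66.7, 289.4]
ee_rot: [-1.423, 1.055, 1.424]
force: [0.6, -0.3, -0.2]
grip_width: 87.6
```

Run:
```python
from h import *
import pickle
i=r.camera_info("wrist"); im=r.capture("wrist"); cv2.imwrite("pics/w1.png",im); pickle.dump(i,open("w1.pkl","wb"))
cv2.imwrite("pics/w1z.png",cv2.resize(im,(800,600),interpolation=cv2.INTER_CUBIC))
print(r.state()["tool_pos"],r.state()["joint_vel"].round(3))
```

```text
[531.13256493  66.21118362 289.65936766] [-0.012 -0.009  0.001 -0.001 -0.    -0.002]
```

View pics/w1z.png

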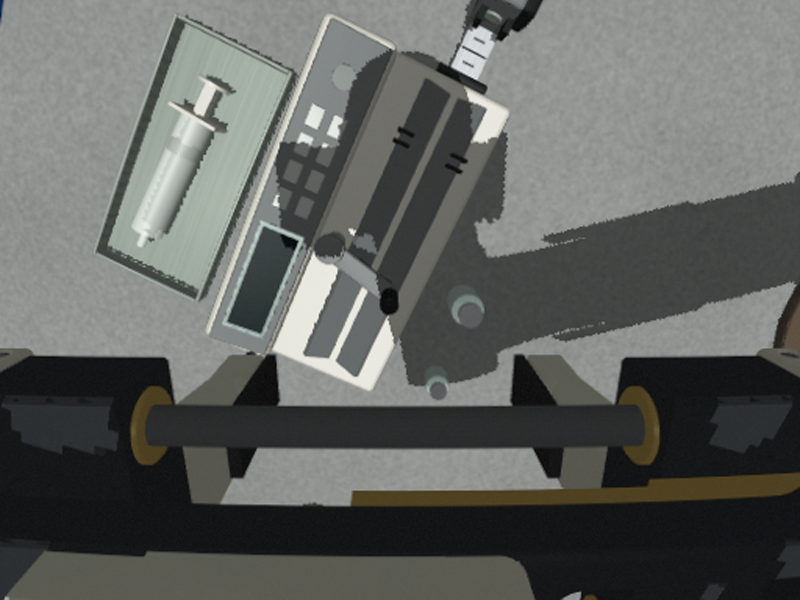

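The wrist view (×1.56) shows the knob top at (390,304), the post at (329,246), the deck's front corners at (375,390) and (508,110), and the back block corners at (207,332) and (330,14). Next I refit the pump pose from this view.

```bash
cat > fit2.py <<'E'
from h import *
import pickle
from scipy.optimize import least_squares
W=pickle.load(open("w1.pkl","rb"))
z=lambda u,v:((u+.5)/1.5625-.5,(v+.5)/1.5625-.5)
P=[[-60,140,50],[-60,-140,50],[102,140,84],[102,-140,84],[28,20,92],[-12,-148,36]]
o=np.array([z(375,390),z(508,110),z(207,332),z(330,14),z(329,246),z(463,85),z(390,304)])
def res(p,full=False):
    a=proj(W,p2w(p,P+[knob(p[3],120)]))-o
    return a if full else a.ravel()
s=least_squares(res,[553,53,-.139,.2],loss="soft_l1")
p=s.x;print(p.round(4));print(res(p,True).round(1))
w=lambda X:np.round(p2w(p,X)[0],1)
for a in (p[3],.4,.8,1.2,1.6,1.65): print(round(a,2),"knob",w(knob(a)))
print("axis",w([28,20,90]),"collar",w([-12,-148,36]))
np.save("p.npy",p)
E
python3 fit2.py
```

```text
[ 5.524153e+02  5.076950e+01 -1.536000e-01  2.168000e-01]
[[-2.9  2.4]
 [ 5.7 -0.2]
 [-8.1  2.9]
 [-1.8 -9.9]
 [ 0.4  1.4]
 [ 2.1 -6.3]
 [ 0.5  0.4]]
0.22 knob [527.2  88.  110. ]
0.4 knob [532.1  97.8 110. ]
0.8 knob [548.4 115.2 110. ]
1.2 knob [570.2 124.8 110. ]
1.6 knob [594.1 125.3 110. ]
1.65 knob [597.  124.6 110. ]
axis [583.1  66.2  90. ] collar [517.9 -93.7  36. ]
```

```bash
cat > ov.py <<'E'
from h import *
import pickle,sys
def ov(name,im,info,p,drv,crop,f,out):
    x0,y0,x1,y1=crop
    t=cv2.resize(im[y0:y1,x0:x1],None,fx=f,fy=f,interpolation=cv2.INTER_CUBIC)
    def L(A,c=(0,0,255)):
        q=(proj(info,p2w(p,A))-[x0,y0]+.5)*f-.5
        cv2.polylines(t,[np.int32(np.round(q))],False,c,1,cv2.LINE_AA)
    L([[-60,140,50],[-60,-140,50],[42,-140,50],[42,-140,84],[102,-140,84],[102,140,84],[42,140,84],[42,-140,84]])
    L([[-60,140,50],[42,140,50],[42,140,84]])
    L([[-60,140,0],[-60,-140,0]],(0,255,255))
    k=knob(p[3],120); L([[k[0]+7*np.cos(u),k[1]+7*np.sin(u),120] for u in np.linspace(0,6.3,20)],(0,255,0))
    L([[-24,-148,36],[0,-148,36]],(255,0,0))
    y=-148-drv; L([[-27,y,104],[3,y,104],[3,y-30,104],[-27,y-30,104],[-27,y,104]],(255,0,255))
    cv2.imwrite(out,t)
if __name__=="__main__":
    W=pickle.load(open("w1.pkl","rb"))
    ov("w",cv2.imread("pics/w1.png"),W,np.load("p.npy"),.03*1000,(120,0,360,260),2.3,"pics/ov1.png")
E
python3 ov.py
```

```text
(no output)
```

View pics/ov1.png

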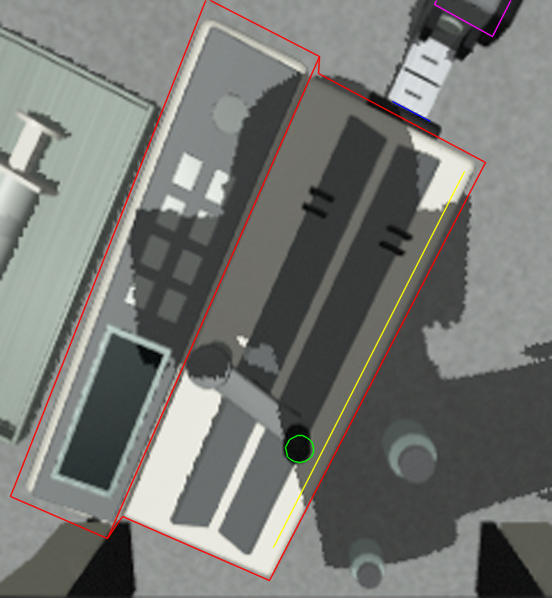

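```bash
cat > fit3.py <<'E'
from h import *
import pickle
from scipy.optimize import least_squares
W=pickle.load(open("w1.pkl","rb"))
z=lambda u,v:((u+.5)/1.5625-.5,(v+.5)/1.5625-.5)
o=np.array([z(375,390),z(508,110),z(207,332),z(330,14),z(329,247),z(390,305)])
zt=lambda u,v:((u+.5)/5.6-.5+180,(v+.5)/5.6-.5+150)
T=r.camera_info("top")
ot=np.array([zt(53,380),zt(563,460),zt(97,88),zt(607,163)])
def res(p,full=False):
    e=p[4]
    P=[[-60+e,140-e,50],[-60+e,-140+e,50],[102-e,140-e,84],[102-e,-140+e,84],[28,20,92]]
    a=proj(W,p2w(p,P+[knob(p[3],120)]))-o
    b=proj(T,p2w(p+np.r_[p[5:7],0,0,0,0,0],P[:4]))-ot
    if full: return a,b
    return np.r_[a.ravel(),b.ravel(),p[5:7]/2]
s=least_squares(res,[553,53,-.139,.2,4,0,0],loss="soft_l1")
p=s.x;print(p.round(4));print(*[x.round(1) for x in res(p,True)])
w=lambda X:np.round(p2w(p,X)[0],1)
for a in (p[3],.4,.6,.8,1.,1.2,1.4,1.6,1.65): print(round(a,2),"knob",w(knob(a)))
print("axis",w([28,20,90]),"collar",w([-12,-148,36]))
np.save("p.npy",p)
from ov import ov
ov("w",cv2.imread("pics/w1.png"),W,p,30,(120,0,360,260),2.3,"pics/ov2.png")
inc(w(knob(p[3],150)),3.44)
E
python3 fit3.py
```

```text
[ 5.512018e+02  4.991480e+01 -1.386000e-01  2.569000e-01  5.155500e+00
  2.127000e-01  3.399000e-01]
[[-2.2 -2. ]
 [ 0.2 -0.1]
 [-1.1  2.5]
 [-0.4 -3.1]
 [ 1.7  0.8]
 [ 0.9  0.7]] [[ 1.6 -0.3]
 [-0.8 -1. ]
 [ 0.7  0.7]
 [-0.6  0.9]]
0.26 knob [526.3  89.  110. ]
0.4 knob [530.2  96.6 110. ]
0.6 knob [537.3 106.2 110. ]
0.8 knob [546.2 114.3 110. ]
1.0 knob [556.6 120.3 110. ]
1.2 knob [567.9 124.2 110. ]
1.4 knob [579.8 125.8 110. ]
1.6 knob [591.7 125.  110. ]
1.65 knob [594.7 124.4 110. ]
axis [581.7  65.9  90. ] collar [518.9 -95.   36. ]
at [531.1  66.2 289.7] yaw -2.847 dp [139.7  -2.   23.2] turn [-0.004 -0.    -0.   ]
```

View pics/ov2.png

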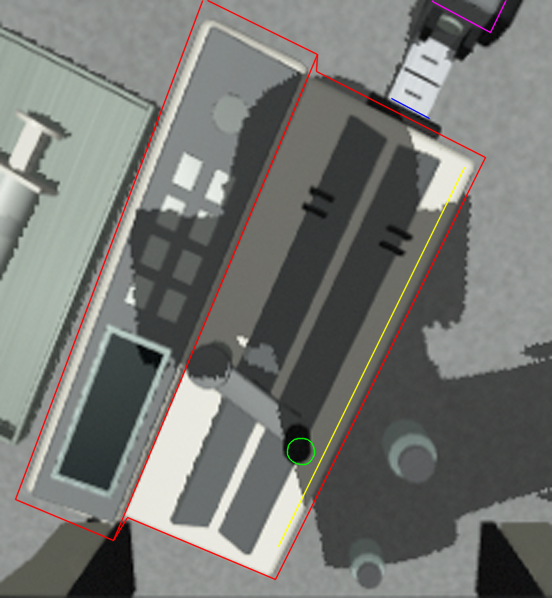

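>>> carry_out:
  increments:
    - {"dp": [50,-2,23],"turn": [0,0,0],"grip": 1}
    - {"dp": [100,-2,23],"turn": [0,0,0],"grip": 1}
    - {"dp": [150,-2,23],"turn": [0,0,0],"grip": 1}
    - {"dp": [190,-2,23],"turn": [0,0,0],"grip": 1}
    - {"dp": [190,-2,23],"turn": [0,0,0],"grip": 1}
    - {"dp": [190,-2,23],"turn": [0,0,0],"grip": 0.4}
    - {"dp": [190,-2,23],"turn": [0,0,0],"grip": 0.4}
  force: 15

```text
clock: 2.8
tool_pos: [528.5, 89.7, 102.4]
ee_rot: [-1.424, 1.051, 1.42]
force: [0.0, 0.4, 0.5]
grip_width: 76.6
```

Run:
```python
from h import *
import pickle
i=r.camera_info("wrist"); im=r.capture("wrist")
cv2.imwrite("pics/w2z.png",cv2.resize(im,(800,600),interpolation=cv2.INTER_CUBIC))
s=r.state();print(s["tool_pos"],s["force"],s["grip_width"])
p=np.load("p.npy"); inc(p2w(p,knob(p[3],98))[0],3.44)
```

```text
[528.53496842  89.96879521 102.49018589] [ 0.21175359 -0.73713452 -0.09416206] 73.11315745154589
at [528.5  90.  102.5] yaw -2.847 dp [ 4.5  2.4 -0.3] turn [-0.004  0.001  0.005]
```

View pics/w2z.png

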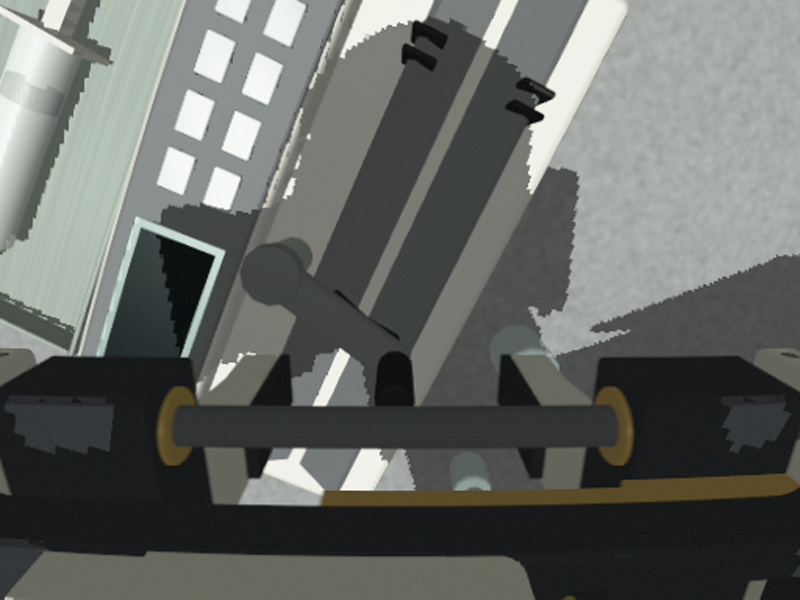

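Knob at (395,385), midway between the pads (268 and 528). I'll close on it.

>>> carry_out:
  increments:
    - {"dp": [4,2,0],"turn": [0,0,0],"grip": 0}
    - {"dp": [4,2,0],"turn": [0,0,0],"grip": 0}
    - {"dp": [4,2,0],"turn": [0,0,0],"grip": 0}
    - {"dp": [4,2,0],"turn": [0,0,0],"grip": 0}
    - {"dp": [4,2,0],"turn": [0,0,0],"grip": 0}
    - {"dp": [4,2,0],"turn": [0,0,0],"grip": 0}
    - {"dp": [4,2,0],"turn": [0,0,0],"grip": 0}
    - {"dp": [4,2,0],"turn": [0,0,0],"grip": 0}
    - {"dp": [4,2,0],"turn": [0,0,0],"grip": 0}
  force: 15

```text
clock: 3.75
tool_pos: [527.0, 89.3, 96.1]
ee_rot: [-1.425, 1.052, 1.421]
force: [8.2, -2.9, -3.1]
grip_width: 13.4
```

Run:
```python
from h import *
s=r.state();print(s["tool_pos"],s["force"],s["ft_torque"],s["grip_width"])
p=np.load("p.npy")
M=inv_pose()[1].as_matrix()
k=s["tool_pos"]; ax=p2w(p,[28,20,90])[0]; d=k-ax; print(np.hypot(d[0],d[1]), "ang",np.pi-(np.arctan2(d[1],d[0])-p[2]))
a0=np.pi-(np.arctan2(d[1],d[0])-p[2])
for a in (a0,.4,.6,.8,1.,1.2,1.4,1.6,1.63,1.66,1.7):
    X=p2w(p,knob(a,k[2]))[0]; print(round(a,2),(M.T@(X-k)).round(1))
```

```text
[527.02999298  89.29555173  96.1090223 ] [ 8.2010337  -2.85519691 -3.10439316] [-0.99189312 -2.72236426 -0.05114851] 13.368862785732869
59.47963079681812 ang 0.2664983493323252
0.27 [-0.   0.4  0.3]
0.4 [ 0.  -5.2  6.1]
0.6 [  0.  -14.8  13.2]
0.8 [  0.1 -25.6  18.3]
1.0 [  0.1 -37.3  21.1]
1.2 [  0.2 -49.3  21.5]
1.4 [  0.2 -61.1  19.6]
1.6 [  0.3 -72.3  15.3]
1.63 [  0.3 -73.9  14.5]
1.66 [  0.3 -75.5  13.6]
1.7 [  0.3 -77.5  12.4]
```

>>> carry_out:
  increments:
    - {"dp": [-1,-5,6],"turn": [0,0,0],"grip": 0}
    - {"dp": [-1,-10,10],"turn": [0,0,0],"grip": 0}
    - {"dp": [-1,-15,13],"turn": [0,0,0],"grip": 0}
    - {"dp": [-1,-20,16],"turn": [0,0,0],"grip": 0}
    - {"dp": [-1,-26,18.3],"turn": [0,0,0],"grip": 0}
    - {"dp": [-1,-31,20],"turn": [0,0,0],"grip": 0}
    - {"dp": [-1,-37,21],"turn": [0,0,0],"grip": 0}
    - {"dp": [-1,-43,21.5],"turn": [0,0,0],"grip": 0}
    - {"dp": [-1,-49,21.5],"turn": [0,0,0],"grip": 0}

```text
clock: 4.65
tool_pos: [564.0, 125.1, 95.9]
ee_rot: [-1.421, 1.056, 1.426]
force: [-5.9, 5.1, -0.1]
grip_width: 13.6
```

```bash
cat > ck.py <<'E'
from h import *
s=r.state();print(s["tool_pos"].round(1),s["force"].round(1),s["grip_width"])
p=np.load("p.npy")
M=inv_pose()[1].as_matrix()
k=s["tool_pos"]; ax=p2w(p,[28,20,90])[0]; d=k-ax
a0=(np.pi-(np.arctan2(d[1],d[0])-p[2])+np.pi)%(2*np.pi)-np.pi; print(np.hypot(d[0],d[1]), "ang",a0)
for a in (1.3,1.4,1.5,1.6,1.63,1.66,1.7,1.75):
    X=p2w(p,knob(a,k[2]))[0]; print(round(a,2),(M.T@(X-k)).round(1))
E
python3 ck.py
```

```text
[564.  125.1  95.9] [-5.9  5.1 -0.1] 13.645176594784726
61.79775862023267 ang 1.1416052882052652
1.3 [-0.  -9.5 -2.6]
1.4 [ -0.  -15.3  -3.9]
1.5 [ -0.1 -21.   -5.7]
1.6 [ -0.1 -26.5  -8.1]
1.63 [ -0.1 -28.1  -8.9]
1.66 [ -0.1 -29.7  -9.8]
1.7 [ -0.1 -31.7 -11. ]
1.75 [ -0.1 -34.2 -12.7]
```

>>> carry_out:
  increments:
    - {"dp": [0,-6,-1],"turn": [0,0,0],"grip": 0}
    - {"dp": [0,-11,-2.5],"turn": [0,0,0],"grip": 0}
    - {"dp": [0,-16,-4],"turn": [0,0,0],"grip": 0}
    - {"dp": [0,-21,-6],"turn": [0,0,0],"grip": 0}
    - {"dp": [0,-25,-8],"turn": [0,0,0],"grip": 0}
    - {"dp": [0,-28,-9],"turn": [0,0,0],"grip": 0}
    - {"dp": [0,-28,-9],"turn": [0,0,0],"grip": 0}

```text
clock: 5.35
tool_pos: [594.8, 124.5, 96.0]
ee_rot: [-1.422, 1.054, 1.424]
force: [-0.6, 4.8, -2.8]
grip_width: 13.2
```

```bash
python3 ck.py
```

```text
[594.8 124.5  96. ] [-0.6  4.8 -2.8] 13.20153967768985
60.069209341877276 ang 1.652788291063719
1.3 [ 0.  19.9  6.9]
1.4 [ 0.  14.   5.7]
1.5 [0.  8.3 3.8]
1.6 [0.  2.8 1.4]
1.63 [0.  1.2 0.6]
1.66 [-0.  -0.3 -0.3]
1.7 [-0.  -2.4 -1.5]
1.75 [-0.  -4.9 -3.2]
```

>>> carry_out:
  increments:
    - {"dp": [0,-2,-1],"turn": [0,0,0],"grip": 0}
    - {"dp": [0,-4,-2],"turn": [0,0,0],"grip": 0}
    - {"dp": [0,-4,-2],"turn": [0,0,0],"grip": 0}

```text
clock: 5.65
tool_pos: [595.7, 124.1, 95.7]
ee_rot: [-1.418, 1.058, 1.428]
force: [-16.2, 11.5, 5.9]
grip_width: 13.7
```

```bash
python3 ck.py | head -2
```

```text
[595.7 124.1  95.7] [-16.2  11.5   5.9] 13.729609049514632
59.9550056904764 ang 1.6685157976204916
```

>>> carry_out:
  increments:
    - {"dp": [0,3,1],"turn": [0,0,0],"grip": 0}
    - {"dp": [0,3,1],"turn": [0,0,0],"grip": 0.5}
    - {"dp": [0,3,1],"turn": [0,0,0],"grip": 0.5}
    - {"dp": [0,3,1],"turn": [0,0,0],"grip": 0.5}
    - {"dp": [0,3,1],"turn": [0,0,0],"grip": 0.5}
    - {"dp": [-50,3,1],"turn": [0,0,0],"grip": 1}
    - {"dp": [-100,3,1],"turn": [0,0,0],"grip": 1}
    - {"dp": [-150,3,1],"turn": [0,0,0],"grip": 1}
    - {"dp": [-180,3,1],"turn": [0,0,0],"grip": 1}

```text
clock: 6.55
tool_pos: [597.3, 122.5, 281.4]
ee_rot: [-1.425, 1.051, 1.419]
force: [0.5, 1.0, -0.1]
grip_width: 70.3
```

Run:
```python
from h import *
p=np.load("p.npy")
print(p2w(p,[-17,-163-35,76]))
inc([520,-90,270],3.0)
```

```text
[[ 507.01381648 -143.8387479    76.        ]]
at [597.3 122.5 281.4] yaw -2.847 dp [  10.7  135.7 -180.9] turn [0.437 0.001 0.005]
```

>>> carry_out:
  increments:
    - {"dp": [0,115,-115],"turn": [0.44,0,0],"grip": 1}
    - {"dp": [0,115,-115],"turn": [0.44,0,0],"grip": 1}
    - {"dp": [0,115,-115],"turn": [0.44,0,0],"grip": 1}
    - {"dp": [0,115,-115],"turn": [0.44,0,0],"grip": 1}
    - {"dp": [0,115,-115],"turn": [0.44,0,0],"grip": 1}
    - {"dp": [0,115,-115],"turn": [0.44,0,0],"grip": 1}

```text
clock: 7.15
tool_pos: [519.9, -20.9, 276.9]
ee_rot: [-1.102, 1.273, 1.101]
force: [0.0, 0.4, 0.3]
grip_width: 87.6
```

Run:
```python
from h import *
import pickle
i=r.camera_info("wrist"); im=r.capture("wrist"); cv2.imwrite("pics/w3.png",im); pickle.dump(i,open("w3.pkl","wb"))
cv2.imwrite("pics/w3z.png",cv2.resize(im,(800,600),interpolation=cv2.INTER_CUBIC))
im=r.capture("scene"); cv2.imwrite("pics/s3.png",im)
cv2.imwrite("pics/s3z.png",cv2.resize(im[130:280,180:340],None,fx=4,fy=4,interpolation=cv2.INTER_CUBIC))
print(r.state()["tool_pos"],r.state()["joint_vel"].round(3))
```

```text
[520.07798213 -20.13553333 276.40749126] [ 0.006  0.007 -0.003 -0.    -0.    -0.002]
```

View pics/w3z.png

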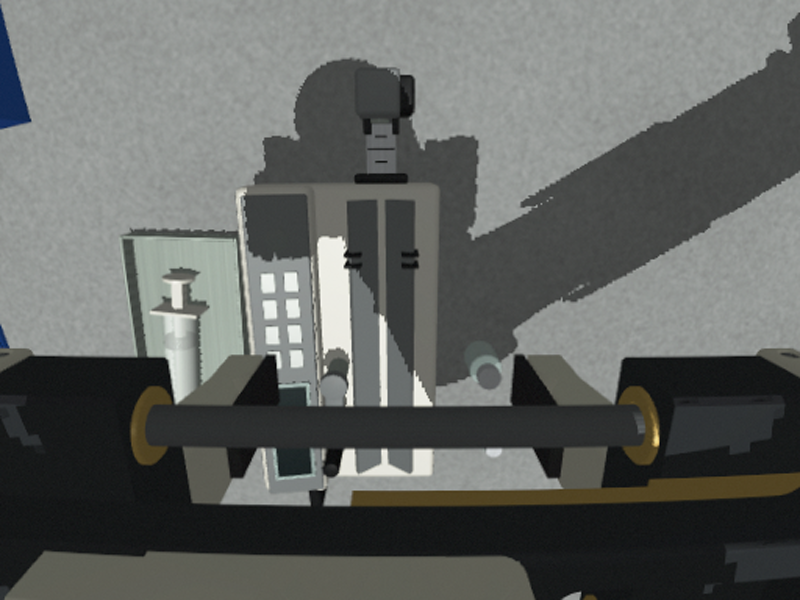

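View pics/s3z.png

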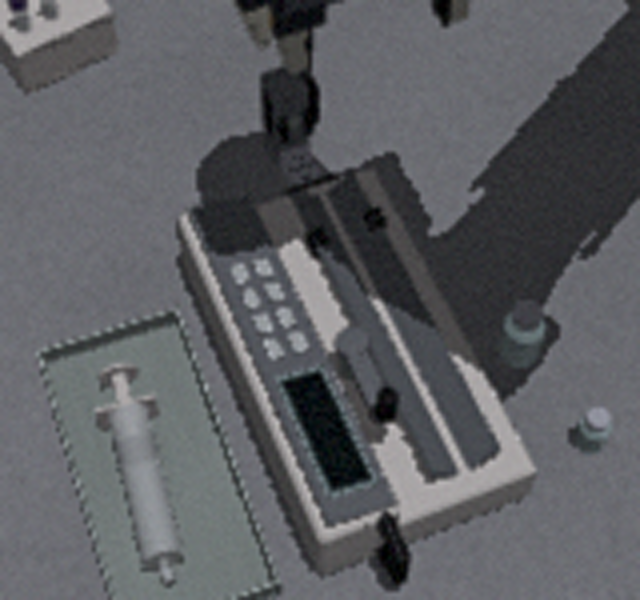

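The clamp arm now lies along the pump, with its knob at the far end (332,465). Next I zoom on the head and collar.

Run:
```python
import cv2
im=cv2.imread("pics/w3.png")[35:135,190:310]
im=cv2.convertScaleAbs(im,alpha=1.8)
cv2.imwrite("pics/w3h.png",cv2.resize(im,None,fx=6,fy=6,interpolation=cv2.INTER_CUBIC))
```

```text
(no output)
```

View pics/w3h.png

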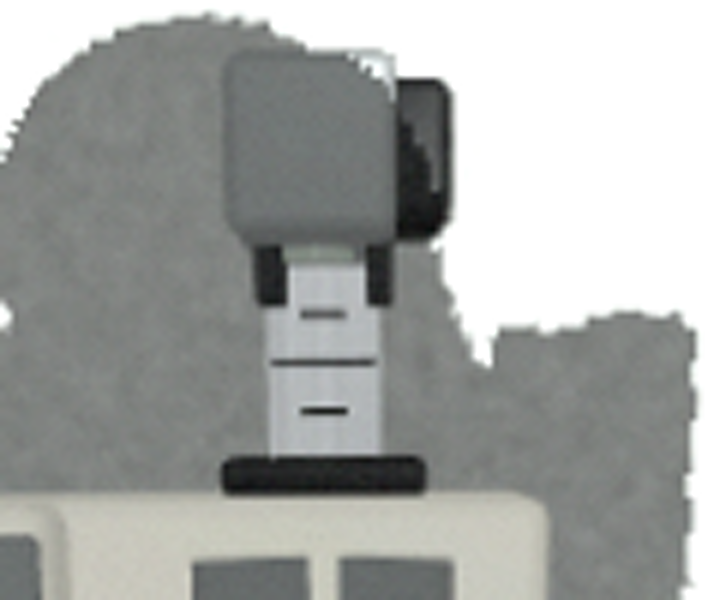

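```bash
cat > fit4.py <<'E'
from h import *
import pickle
from scipy.optimize import least_squares
W=pickle.load(open("w3.pkl","rb"))
z=lambda u,v:((u+.5)/6-.5+190,(v+.5)/6-.5+35)
o=np.array([z(268,457),z(383,457),z(271,362),z(377,362),z(300,314),z(346,314),z(301,411),z(348,411)])
oh=np.array([z(225,243),z(225,50),z(396,50),z(450,150)])
def res(p,full=False):
    y=-148-p[3]
    P=[[0,-148,36],[-24,-148,36],[-1,y+20,36],[-23,y+20,36],[-7,y+10,36],[-17,y+10,36],[-7,y+30,36],[-17,y+30,36]]
    H=[[p[4],y,104],[p[4],y-30,104],[p[4]-30,y-30,104],[p[4]-40,y-15,96]]
    a=proj(W,p2w(p,P))-o; b=proj(W,p2w(p,H))-oh
    return (a,b) if full else np.r_[a.ravel(),b.ravel()*.7]
s=least_squares(res,[551,50,-.139,40,3]); p=s.x
print(p.round(4)); print(*[x.round(1) for x in res(p,True)])
g=p2w(p,[p[4]-20,-163-p[3],76])[0]; print("grip",g.round(1),"yaw",p[2]+np.pi)
print("collar",p2w(p,[-12,-148,36]).round(1),"axis",p2w(p,[28,20,90]).round(1))
np.save("q.npy",p)
inc(g+[0,0,60],p[2]+np.pi)
E
python3 fit4.py
```

```text
[ 5.531425e+02  5.226740e+01 -1.395000e-01  3.929350e+01  3.023400e+00]
[[ 0.3  0.1]
 [-0.4 -0.1]
 [ 0.3  0.5]
 [-0.3  0.3]
 [-0.   0.3]
 [ 0.2  0.2]
 [ 0.1  0.3]
 [-0.   0.2]] [[ 0.  -1.7]
 [-0.7 -0.2]
 [ 0.1 -0.5]
 [ 0.5 -0.5]]
grip [ 508.2 -145.7   76. ] yaw 3.0021313532633838
collar [[520.7 -92.6  36. ]] axis [[583.7  68.2  90. ]]
at [520.1 -20.1 276.4] yaw 2.998 dp [ 140.4   -6.3 -126. ] turn [-0.004 -0.    -0.   ]
```

>>> carry_out:
  increments:
    - {"dp": [40,-9,-45],"turn": [0,0,0],"grip": 1}
    - {"dp": [70,-9,-85],"turn": [0,0,0],"grip": 1}
    - {"dp": [100,-9,-126],"turn": [0,0,0],"grip": 1}
    - {"dp": [120,-9,-126],"turn": [0,0,0],"grip": 1}
    - {"dp": [120,-9,-126],"turn": [0,0,0],"grip": 1}
    - {"dp": [120,-9,-126],"turn": [0,0,0],"grip": 1}

```text
clock: 7.85
tool_pos: [510.8, -146.4, 156.4]
ee_rot: [-1.102, 1.275, 1.103]
force: [-1.1, 0.7, -0.0]
grip_width: 87.7
```

Run:
```python
from h import *
p=np.load("q.npy")
inc(p2w(p,[p[4]-17,-163-p[3],57])[0],p[2]+np.pi)
im=r.capture("wrist")
cv2.imwrite("pics/w4z.png",cv2.resize(im,(800,600)))
```

```text
at [ 510.8 -146.4  156.4] yaw 2.997 dp [99.4 -0.5  0.4] turn [-0.005 -0.001 -0.001]
```

View pics/w4z.png

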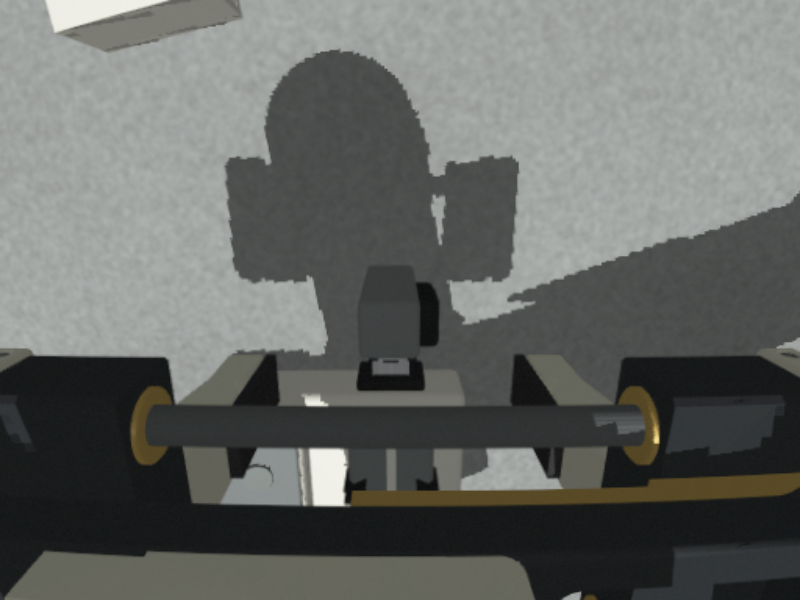

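Head centred between the fingers at (398,315), with its surroundings clear. Descending.

>>> carry_out:
  increments:
    - {"dp": [40,0,0],"turn": [0,0,0],"grip": 1}
    - {"dp": [75,0,0],"turn": [0,0,0],"grip": 1}
    - {"dp": [99,0,0],"turn": [0,0,0],"grip": 1}
    - {"dp": [99,0,0],"turn": [0,0,0],"grip": 1}
    - {"dp": [99,0,0],"turn": [0,0,0],"grip": 0.6}
    - {"dp": [99,0,0],"turn": [0,0,0],"grip": 0.6}
    - {"dp": [99,0,0],"turn": [0,0,0],"grip": 0.6}
  force: 30

```text
clock: 8.6
tool_pos: [511.6, -146.5, 59.4]
ee_rot: [-1.104, 1.271, 1.1]
force: [-0.2, 0.4, 0.5]
grip_width: 69.1
```

Run:
```python
from h import *
p=np.load("q.npy")
inc(p2w(p,[p[4]-17,-163-p[3],57])[0],p[2]+np.pi)
s=r.state();print(s["force"],s["grip_width"])
```

```text
at [ 511.6 -146.5   59.4] yaw 2.997 dp [2.4 0.5 0.3] turn [-0.005  0.001  0.003]
[-0.19086353  0.39617972  0.52006027] 69.08153085386965
```

Now close on the head.

>>> carry_out:
  increments:
    - {"dp": [2,0.5,0],"turn": [0,0,0],"grip": 0}
    - {"dp": [2,0.5,0],"turn": [0,0,0],"grip": 0}
    - {"dp": [2,0.5,0],"turn": [0,0,0],"grip": 0}
    - {"dp": [2,0.5,0],"turn": [0,0,0],"grip": 0}
    - {"dp": [2,0.5,0],"turn": [0,0,0],"grip": 0}
    - {"dp": [2,0.5,0],"turn": [0,0,0],"grip": 0}
    - {"dp": [2,0.5,0],"turn": [0,0,0],"grip": 0}
    - {"dp": [2,0.5,0],"turn": [0,0,0],"grip": 0}
  force: 30

```text
clock: 9.4
tool_pos: [511.8, -146.7, 55.7]
ee_rot: [-1.104, 1.272, 1.1]
force: [8.6, -1.6, -5.8]
grip_width: 33.2
```

Run:
```python
from h import *
p=np.load("q.npy")
inc(p2w(p,[p[4]-17,-163-p[3],57])[0],p[2]+np.pi)
s=r.state();print(s["force"],s["ft_torque"],s["grip_width"])
M=inv_pose()[1].as_matrix()
d=p2w(p,[0,-(100-p[3]),0])[0]-p2w(p,[0,0,0])[0]
print("draw",M.T@d)
```

```text
at [ 511.8 -146.7   55.7] yaw 2.998 dp [-1.3  0.7  0.5] turn [-0.005  0.     0.003]
[ 8.58944261 -1.55605964 -5.7979799 ] [-0.28943679 -1.52764622  0.21664958] 33.190663714538225
draw [-1.47615106e-03 -2.74227683e-01 -6.07058707e+01]
```

>>> carry_out:
  increments:
    - {"dp": [0,0,-5],"turn": [0,0,0],"grip": 0}
    - {"dp": [0,0,-12],"turn": [0,0,0],"grip": 0}
    - {"dp": [0,-0.1,-20],"turn": [0,0,0],"grip": 0}
    - {"dp": [0,-0.1,-28],"turn": [0,0,0],"grip": 0}
    - {"dp": [0,-0.2,-36],"turn": [0,0,0],"grip": 0}
    - {"dp": [0,-0.2,-44],"turn": [0,0,0],"grip": 0}
    - {"dp": [0,-0.3,-50],"turn": [0,0,0],"grip": 0}
    - {"dp": [0,-0.3,-54],"turn": [0,0,0],"grip": 0}
    - {"dp": [0,-0.3,-56],"turn": [0,0,0],"grip": 0}
    - {"dp": [0,-0.3,-56],"turn": [0,0,0],"grip": 0}

```text
clock: 10.4
tool_pos: [503.9, -202.6, 55.7]
ee_rot: [-1.104, 1.272, 1.1]
force: [8.0, -2.2, -4.3]
grip_width: 33.0
```

```bash
cat > look.py <<'E'
from h import *
import sys,pickle
n=sys.argv[1]
s=r.state();print(s["clock"],s["tool_pos"].round(1),s["force"].round(1),s["grip_width"])
p=np.load("q.npy"); c=p2w(p,[p[4]-17,-163-p[3],57])[0]
d=s["tool_pos"]-c; u=np.array([np.sin(p[2]),-np.cos(p[2]),0]); print("drive est from TCP",p[3]+d@u)
i=r.camera_info("wrist"); im=r.capture("wrist"); cv2.imwrite(f"pics/{n}.png",im); pickle.dump(i,open(n+".pkl","wb"))
cv2.imwrite(f"pics/{n}z.png",cv2.resize(im,(800,600),interpolation=cv2.INTER_CUBIC))
for c in ("top","scene"):
    im=r.capture(c); cv2.imwrite(f"pics/{n}{c}.png",im)
im=cv2.imread(f"pics/{n}scene.png"); 
cv2.imwrite(f"pics/{n}sz.png",cv2.resize(im[90:230,190:330],None,fx=4.2,fy=4.2,interpolation=cv2.INTER_CUBIC))
im=cv2.imread(f"pics/{n}top.png"); 
cv2.imwrite(f"pics/{n}tz.png",cv2.resize(im[160:260,200:340],None,fx=5.6,fy=5.6,interpolation=cv2.INTER_CUBIC))
E
python3 look.py w5
```

```text
10.4 [ 503.9 -202.6   55.7] [ 8.  -2.2 -4.3] 33.01879713098892
drive est from TCP 96.23068628723702
```

View pics/w5z.png

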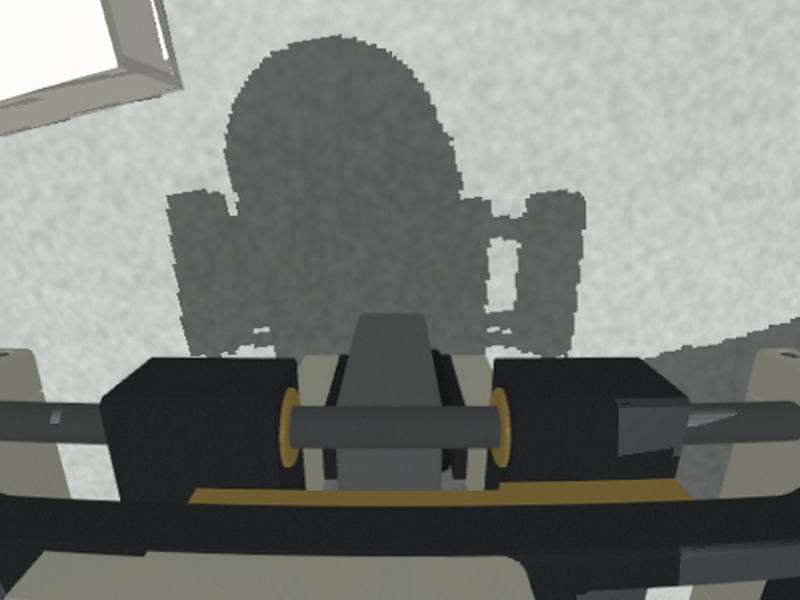

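View pics/w5sz.png

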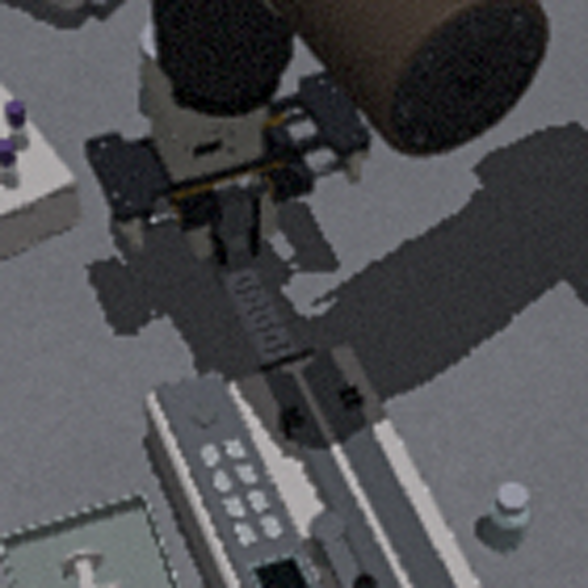

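View pics/w5tz.png

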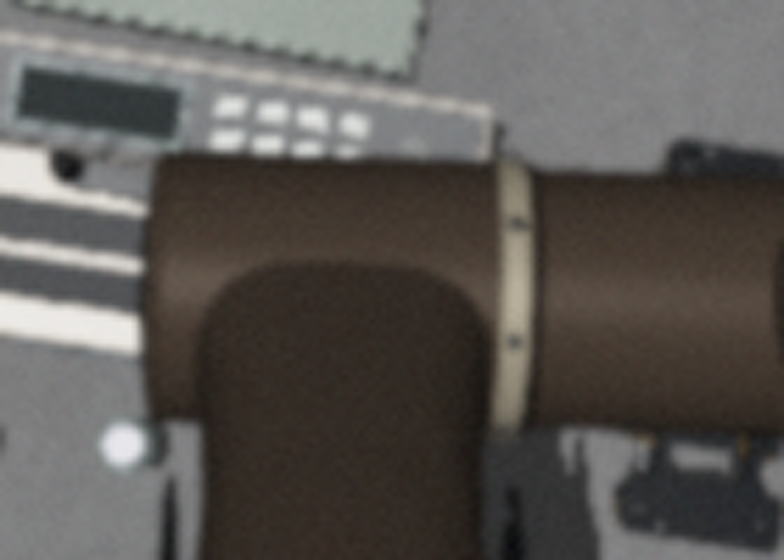

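```bash
cat > chk.py <<'E'
from h import *
import pickle,sys
n=sys.argv[1]
p=np.load("q.npy");W=pickle.load(open(n+".pkl","rb"))
for d in map(float,sys.argv[2:]):
    y=-148-d
    print(d,((proj(W,p2w(p,[[p[4]-1,y-30,104],[p[4]-29,y-30,104],[p[4]-15,y,104]]))+.5)*1.5625-.5).round(1).tolist())
S=r.camera_info("scene"); im=cv2.imread(f"pics/{n}scene.png")
x0,y0,x1,y1=225,130,275,185; f=11
t=cv2.convertScaleAbs(cv2.resize(im[y0:y1,x0:x1],None,fx=f,fy=f,interpolation=cv2.INTER_CUBIC),alpha=2.2)
cv2.imwrite(f"pics/{n}bar_raw.png",t)
d=float(sys.argv[2])
for k in range(1,11):
    w=11 if k%2==0 else 5
    q=(proj(S,p2w(p,[[-12-w,-148-d+10*k,36],[-12+w,-148-d+10*k,36]]))-[x0,y0]+.5)*f-.5
    cv2.line(t,*[tuple(int(v) for v in a) for a in q],(0,0,255),1)
q=(proj(S,p2w(p,[[-30,-148,36],[6,-148,36]]))-[x0,y0]+.5)*f-.5
cv2.line(t,*[tuple(int(v) for v in a) for a in q],(0,255,0),1)
cv2.imwrite(f"pics/{n}bar.png",t)
E
python3 chk.py w5 96.2 95 98
python3 - <<'E'
import cv2
im=cv2.imread("pics/w5.png")[190:320,200:310]
cv2.imwrite("pics/w5h.png",cv2.resize(im,None,fx=4.5,fy=4.5,interpolation=cv2.INTER_CUBIC))
E
```

```text
96.2 [[335.9, 409.3], [441.9, 409.0], [389.8, 502.5]]
95.0 [[336.1, 413.3], [441.8, 413.0], [389.8, 505.9]]
98.0 [[335.6, 403.2], [442.1, 402.9], [389.7, 497.3]]
```

View pics/w5bar_raw.png

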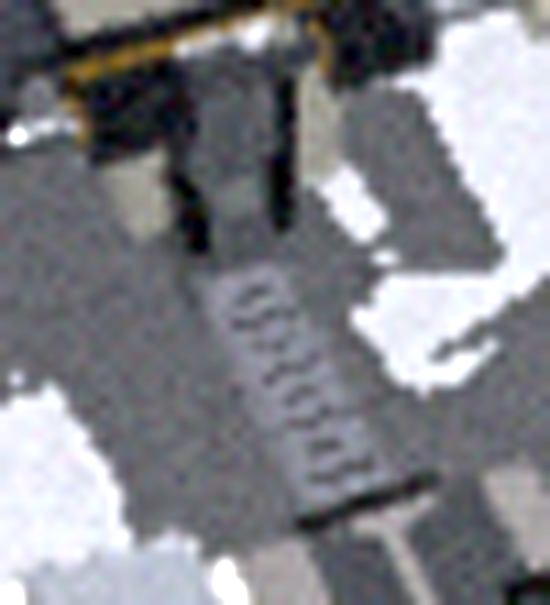

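View pics/w5bar.png

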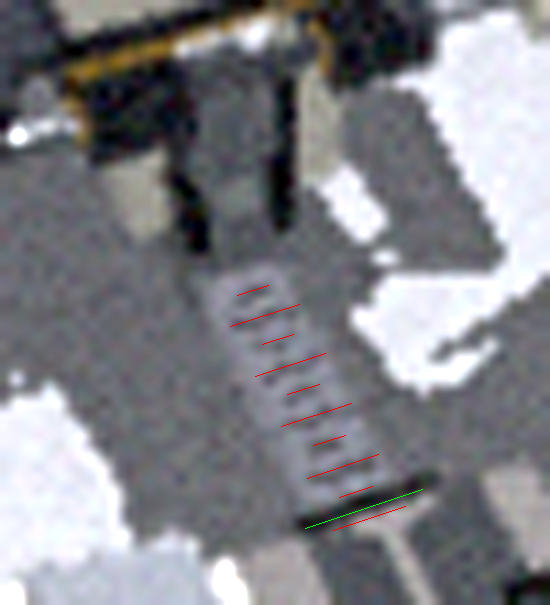

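View pics/w5h.png

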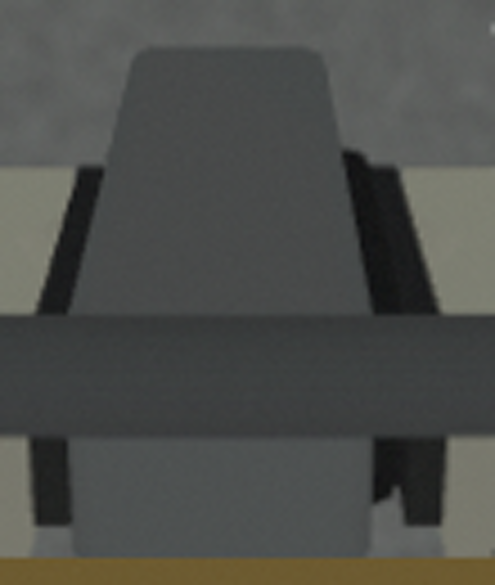

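```bash
cat > prof.py <<'E'
from h import *
import pickle,sys
from scipy.optimize import least_squares
p=np.load("q.npy"); S=r.camera_info("scene")
# w4: bottom height of head's -y face from unmoved head
W3=pickle.load(open("w3.pkl","rb"))
def prof(n,dx=0,dy=0):
    g=cv2.cvtColor(cv2.imread(f"pics/{n}scene.png"),cv2.COLOR_BGR2GRAY).astype(np.float32)
    ys=np.arange(-258,-130,1.0); out=[]
    for xs in (np.linspace(-16,-8,9),np.r_[np.linspace(-21,-18,4),np.linspace(-6,-3,4)]):
        X=[[x,y,36] for y in ys for x in xs]
        q=proj(S,p2w(p,X))+[dx,dy]
        v=cv2.remap(g,q[:,0].astype(np.float32).reshape(len(ys),-1),q[:,1].astype(np.float32).reshape(len(ys),-1),cv2.INTER_LINEAR).mean(1)
        out.append(v)
    return ys,out
if __name__=="__main__":
    ys,(a,b)=prof(sys.argv[1],0,-1)
    for y,u,v in zip(ys,a,b): print(int(y),round(float(u)),round(float(v)),"#"*int(v))
E
python3 prof.py w5 | sed -n 15,128p
```

```text
-244 38 39 ######################################
-243 39 40 #######################################
-242 41 41 #########################################
-241 45 44 ###########################################
-240 49 48 ###############################################
-239 53 53 ####################################################
-238 58 57 #########################################################
-237 61 61 #############################################################
-236 64 63 ###############################################################
-235 65 64 ###############################################################
-234 64 64 ################################################################
-233 61 65 ################################################################
-232 57 65 ################################################################
-231 53 64 ################################################################
-230 50 62 ##############################################################
-229 50 60 ############################################################
-228 54 59 ###############
[... 5895 characters left out ...]
########################################
-140 72 63 ##############################################################
-139 75 65 ################################################################
-138 75 65 ################################################################
-137 73 63 ##############################################################
-136 71 59 ###########################################################
-135 69 54 ######################################################
-134 66 49 ################################################
-133 62 44 ############################################
-132 60 42 ##########################################
-131 60 41 #########################################
```

```bash
cat > slip.py <<'E'
from h import *
import pickle
from scipy.optimize import least_squares
p=np.load("q.npy");W3=pickle.load(open("w3.pkl","rb"));W5=pickle.load(open("w5.pkl","rb"))
# w3 tool pose -> camera-in-tool ; w4 pose
def T(pos,rv): M=np.eye(4);M[:3,:3]=R.from_rotvec(rv).as_matrix();M[:3,3]=pos;return M
E5=np.eye(4);E5[:3,:3]=W5["R"];E5[:3,3]=W5["t"]
T5=T([503.9,-202.6,55.7],[-1.104,1.272,1.1]); C=E5@T5
T4=T([510.8,-146.4,156.4],[-1.102,1.275,1.103]); E4=C@np.linalg.inv(T4)
W4=dict(W5);W4["R"]=E4[:3,:3];W4["t"]=E4[:3,3]
z=lambda u,v:np.array([(u+.5)/1.5625-.5,(v+.5)/1.5625-.5])
o4=np.array([z(366,265),z(412,265)])
def pr(W,d,zb): return proj(W,p2w(p,[[p[4]-2,-178-d,zb],[p[4]-28,-178-d,zb]]))
s=least_squares(lambda q:(pr(W4,p[3],q[0])-o4)[:,1],[20]);zb=s.x[0];print("zb",zb,(pr(W4,p[3],zb)-o4))
o5=np.array([z(360,313),z(425,313)])
s=least_squares(lambda q:(pr(W5,q[0],zb)-o5)[:,1],[95]);print("d5",s.x,(pr(W5,s.x[0],zb)-o5).round(1))
print((proj(W4,p2w(p,[[p[4]-20,-163-p[3],104],[p[4]-10,-148-p[3],104]]))*1.5625).round())
E
python3 slip.py
```

```text
zb 17.61217201598304 [[ 2.90363447  0.0678741 ]
 [-0.94225718 -0.06801908]]
d5 [95.26910216] [[ 1.4  0.1]
 [-2.5 -0.1]]
[[400. 332.]
 [379. 361.]]
```

```bash
cp pics/s3.png pics/s3scene.png; cp pics/scene0.png pics/s0scene.png; for n in s3 s0; do echo $n; python3 prof.py $n | sed -n 65,120p; done
```

```text
s3
-194 25 28 ############################
-193 27 28 ###########################
-192 29 29 ############################
-191 30 31 ###############################
-190 31 34 ##################################
-189 32 37 #####################################
-188 35 39 #######################################
-187 38 41 ########################################
-186 41 43 ###########################################
-185 44 46 #############################################
-184 49 49 #################################################
-183 54 53 #####################################################
-182 58 57 #########################################################
-181 61 60 ############################################################
-180 63 63 ###############################################################
-179 63 65 ################################################################
-178 63 66 ##################################################################
-177 62 66 ##################################################################
-176 60 65 ########################################
[... 7905 characters left out ...]
###############################################################
-143 86 82 ##################################################################################
-142 106 102 ######################################################################################################
-141 127 119 #######################################################################################################################
-140 145 131 ###################################################################################################################################
-139 154 136 #######################################################################################################################################
```

Readings after the draw: TCP about 96.2 mm, wrist view 95.3, line shift in the scene view about 95.5. So there is no real slip and about 4.3 mm is left.

>>> carry_out:
  increments:
    - {"dp": [0,0,-2],"turn": [0,0,0],"grip": 0}
    - {"dp": [0,0,-4],"turn": [0,0,0],"grip": 0}
    - {"dp": [0,0,-4.2],"turn": [0,0,0],"grip": 0}
    - {"dp": [0,0,-4.2],"turn": [0,0,0],"grip": 0}
    - {"dp": [0,0,-4.2],"turn": [0,0,0],"grip": 0}
  force: 30

```text
clock: 11.05
tool_pos: [503.4, -206.4, 55.7]
ee_rot: [-1.104, 1.272, 1.1]
force: [8.4, -2.3, -4.4]
grip_width: 32.7
```

```bash
python3 look.py w6
cat > line.py <<'E'
from prof import *
from scipy.optimize import curve_fit
# fit comb of gaussians (long+short amplitudes) to centre+side profiles
def fit(n,h0,kmax,k0=1):
    best=[]
    for dx in (-1,0,1):
        ys,(a,b)=prof(n,dx,-1)
        m=(ys>h0+10*k0-4)&(ys<h0+10*kmax+4)
        def f(q):
            h,c,A,s,sl=q; y=ys[m]
            g=lambda K,Am:sum(Am*np.exp(-.5*((y-h-10*k)/s)**2) for k in K)
            return c+sl*(y-y.mean())-g(range(k0,kmax+1),A)-a[m]
        q=least_squares(f,[h0,a[m].max(),10,2,0],loss="soft_l1").x; best.append(q[0])
    return np.round(best,2)
if __name__=="__main__":
    print("s0",fit("s0",-183,2)); print("s3",fit("s3",-183,2)); print("w5",fit("w5",-239.3,8),fit("w5",-239.3,2)); print("w6",fit("w6",-243.5,8),fit("w6",-243.5,2))
E
python3 line.py; python3 chk.py w6 100
```

```text
11.05 [ 503.4 -206.4   55.7] [ 8.4 -2.3 -4.4] 32.74478381044337
drive est from TCP 100.10546586746287
s0 [-182.67 -183.63 -184.63]
s3 [-182.83 -183.81 -184.92]
w5 [-238.11 -239.47 -240.85] [-238.2  -239.72 -240.99]
w6 [-241.95 -243.23 -244.75] [-241.72 -243.47 -244.92]
100.0 [[335.9, 409.5], [441.9, 409.3], [389.8, 502.7]]
```

View pics/w6bar_raw.png

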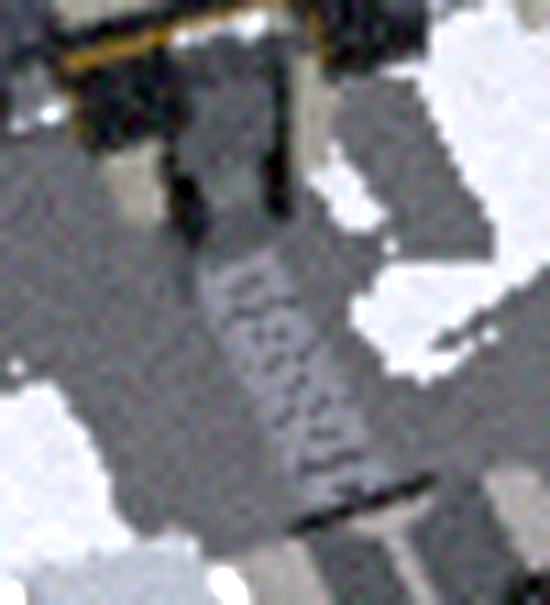

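View pics/w6z.png

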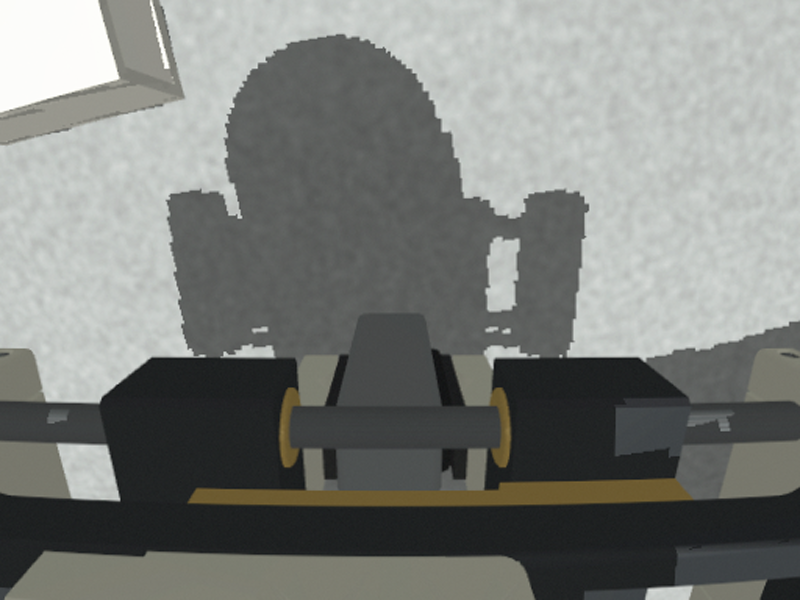

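Run:
```python
from h import *
import pickle
p=np.load("q.npy"); W=pickle.load(open("w3.pkl","rb"))
g=cv2.cvtColor(cv2.imread("pics/w3.png"),cv2.COLOR_BGR2GRAY).astype(np.float32)
ys=np.arange(-192,-136,.5)
def pf(xs):
    q=proj(W,p2w(p,[[x,y,36] for y in ys for x in xs])).astype(np.float32)
    return cv2.remap(g,q[:,0].reshape(len(ys),-1),q[:,1].reshape(len(ys),-1),cv2.INTER_LINEAR).mean(1)
a=pf(np.linspace(-15,-9,7))
for y,v in zip(ys,a): print(y,int(v),end="; ")
c=-np.linalg.inv(W["R"])@W["t"]; c0,s0=np.cos(p[2]),np.sin(p[2]); d=c-[p[0],p[1],0]; print("\ncam pump",c0*d[0]+s0*d[1],-s0*d[0]+c0*d[1],d[2])
```

```text
-192.0 57; -191.5 63; -191.0 70; -190.5 73; -190.0 74; -189.5 75; -189.0 74; -188.5 72; -188.0 78; -187.5 85; -187.0 91; -186.5 98; -186.0 104; -185.5 104; -185.0 104; -184.5 104; -184.0 103; -183.5 103; -183.0 103; -182.5 103; -182.0 103; -181.5 103; -181.0 103; -180.5 103; -180.0 103; -179.5 94; -179.0 85; -178.5 74; -178.0 62; -177.5 51; -177.0 66; -176.5 82; -176.0 92; -175.5 97; -175.0 102; -174.5 102; -174.0 102; -173.5 102; -173.0 102; -172.5 102; -172.0 102; -171.5 102; -171.0 102; -170.5 102; -170.0 100; -169.5 95; -169.0 90; -168.5 72; -168.0 52; -167.5 46; -167.0 69; -166.5 92; -166.0 97; -165.5 99; -165.0 101; -164.5 102; -164.0 102; -163.5 102; -163.0 102; -162.5 101; -162.0 101; -161.5 102; -161.0 101; -160.5 101; -160.0 101; -159.5 101; -159.0 101; -158.5 69; -158.0 35; -157.5 30; -157.0 57; -156.5 84; -156.0 92; -155.5 98; -155.0 101; -154.5 100; -154.0 100; -153.5 100; -153.0 100; -152.5 101; -152.0 101; -151.5 101; -151.0 101; -150.5 101; -150.0 100; -149.5 97; -149.0 95; -148.5 71; -148.0 44; -147.5 26; -147.0 23; -146.5 21; -146.0 21; -145.5 22; -145.0 23; -144.5 21; -144.0 19; -143.5 18; -143.0 17; -142.5 16; -142.0 16; -141.5 15; -141.0 24; -140.5 38; -140.0 53; -139.5 73; -139.0 92; -138.5 102; -138.0 104; -137.5 106; -137.0 107; -136.5 107; 
cam pump -23.27293271649861 -153.62541845709987 434.27504044769574
```

>>> carry_out:
  increments:
    - {"dp": [0,0,-0.7],"turn": [0,0,0],"grip": 0}
    - {"dp": [0,0,-0.7],"turn": [0,0,0],"grip": 0}
    - {"dp": [0,0,-0.7],"turn": [0,0,0],"grip": 0}
    - {"dp": [0,0,-0.7],"turn": [0,0,0],"grip": 0}
  force: 30

```text
clock: 11.6
tool_pos: [503.3, -207.1, 55.7]
ee_rot: [-1.104, 1.272, 1.1]
force: [7.6, -0.7, -3.9]
grip_width: 33.1
```

```bash
python3 look.py w7; python3 -c "
from line import *
print(fit('w7',-244,8),fit('w7',-244,2))"; python3 -c "
import cv2;im=cv2.imread('pics/w7scene.png');cv2.imwrite('pics/w7full.png',cv2.resize(im,(800,600)))"
```

```text
11.6 [ 503.3 -207.1   55.7] [ 7.6 -0.7 -3.9] 33.131128229040556
drive est from TCP 100.75938125246273
[-242.33 -243.61 -244.67] [-242.3  -243.95 -245.32]
```

View pics/w7full.png

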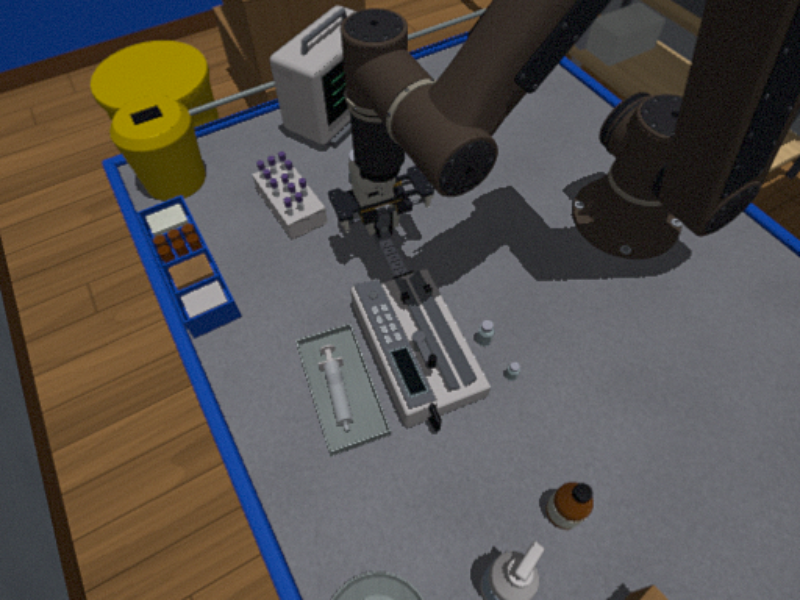

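The scene shows the clamp open, the drive out and all loose items undisturbed. Drive estimates are 99.5 mm (scene) and 100.4 mm (TCP travel), with the button squeezed (opening 33 mm). Handing in while holding.

```bash
python3 -c "
from workcell import r
print(r.hand_in()); s=r.state(); print(s['clock'],s['grip_width'],s['tool_pos'])"
```

```text
the job is handed in; nothing more can be done
None
the job is handed in; nothing more can be done
```

The pump is ready for its 50 ml syringe. The clamp is fully aside and the drive head is held at about the 50 ml line with the clutch squeezed. I handed the job in about 12 s into the 45 s allowed.

- **Clamp:** I gripped the knob and swung it round until it met the stop, with about 16 N resisting and the knob moving less than 1 mm further. The pictures afterwards show the arm lying along the pump.
- **Clutch:** I took the head from above with a 30 N grip. The opening read about 33 mm against 34 mm for fully in, so the button is well pressed. I did not let go.
- **Drive:** I drew the arm out about 60 mm from 39.5 mm. My final estimates disagree slightly: about 99.5 mm from the lines in the scene picture and 100.4 mm from the tool's travel. The target is 100 mm. I could not see the fifth line at the collar directly: the gripper blocked the wrist camera, and the collar hid the line in the scene view.
- **Other items:** In the last scene picture the loose things look undisturbed, judged by eye rather than measured. Contact forces stayed low.

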